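# Let the dog balls out of the rack into the caddy

### The job

Push the open caddy along the shelf until it butts squarely against the upright plywood panel under the ball rack's spout; then press the rack's wooden paddle fully down with a fingertip and keep it down until both rubber dog balls have rolled into the caddy, and let the paddle rise so the gate drops shut. Only push and press: do not lift or tip the caddy, do not touch the balls or the gate, and leave the mug, soap pump, scrubbing brush and bucket lid where they stand.

Things in the scene. Friction and masses are not known exactly. Their poses are not given: they have to be found in the camera images.
- rack: ball rack fixed to the shelf: plywood base (x -80 to 80, y 10 to 170 mm), two upright panels, a sloping aluminium chute 64 mm wide. Origin on the shelf surface on the chute's centre line, z up; the balls roll towards the rack's -y. The spout ends at y = -20 mm, underside 93 mm above the shelf. A steel pivot bracket stands at x -80 to -33, y 118 to 142 mm, 182 mm high
- stop_face (a point): centre of the -y face of the front plywood panel (100 mm wide, 96 mm high), at rack (0, 10, 48) mm, below the spout: the caddy is pushed in the rack's +y direction until its +y wall meets this face. Axes as the rack
- lever (a joint): angle of the rocking steel lever, rad: 0 = gate shut (at rest), 0.5 = paddle fully down (end stop). Pivot axis along the rack's x through rack (-52, 130, 170) mm. Pressing the paddle end (+y) raises the gate end (-y); the balls pass under the gate above about 0.37. A spring shuts it when released; pressing the paddle takes about 3 to 7 N
- paddle_top (a point): centre of the top face of the wooden paddle, a plate 60 mm (rack x) by 70 mm (rack y), 8 mm thick, on the +y end of the lever, 120 mm from the pivot. At rest it is level at rack (-52, 250, 183) mm; fully down it is about 59 mm lower, tilted 0.5 rad down towards +y. Nothing stands under it
- gate_edge (a point): middle of the lower edge of the aluminium gate blade on the -y end of the lever, 52 mm wide (rack x), 60 mm tall, 4 mm thick, hanging across the chute in front of the balls from a steel cross arm. Shut, this point is at rack (0, 25, 116) mm
- ball_front: solid dark rubber dog ball, 50 mm diameter, 60 g, lying in the chute against the gate; origin at its centre
- ball_back: the second ball, alike, lying in the chute behind the first; origin at its centre
- caddy: loose grey plastic caddy, open box 130 (its x) x 150 (its y) x 85 mm high, walls 4 mm, about 0.5 kg; origin at the centre of its underside, z up. It starts on the rack's -y side, 70 to 120 mm short of the panel, axes nearly parallel to the rack's. Home, its origin is at rack (0, -65) mm; up to 30 mm off in x still catches the balls
- lid_hinge (a point): middle of the hinge line of the caddy's rigid lid (146 mm along y, 124 mm long), 67 mm to the -x side of the caddy's origin, 85 mm above the shelf; axes as the caddy. The lid stands open, leaning outwards: its free edge is 147 mm to the -x side of the origin and 180 mm above the shelf
- mug: white ceramic mug, 82 mm diameter, 95 mm high, a bystander beyond the rack (+x); origin at the centre of its underside
- soap_pump: white plastic soap pump bottle, 70 mm diameter, 194 mm high, a bystander past the paddle; origin at the centre of its underside
- brush: blue plastic scrubbing brush with white bristles, 55 x 150 x 70 mm, long along its y, a bystander beyond the rack (+x); origin at the centre of its underside
- bucket_lid: round stainless steel bucket lid with a knob, 220 mm diameter, 34 mm high, lying beyond the caddy, a bystander; origin at the centre of its underside
Things that resemble listed ones, but are neither listed nor needed, are in the scene too. What is shaped like the ball_front but blue or white is not meant.

How it is judged:
On the way, in this order (a step that is already met when the one before it is completed fails the run):
1. the caddy stands against the panel under the spout (gap under 15 mm, within 30 mm sideways, square within 0.15 rad) (y of caddy in the frame of rack above -0.08 m and x of caddy in the frame of rack between -0.03 and 0.03 m and angle between the x axis of caddy and the x axis of rack, either way round below 0.15 rad), for 0.2 s.
2. the paddle is pressed by the robot and the gate is rising (value of joint lever above 0.2 rad and contact force between any of the fingers, the arm and lever_c4 above 0.5 N).
3. both balls are in the caddy while the gate is still up (value of joint lever above 0.2 rad and x of ball_front in the frame of caddy between -0.06 and 0.06 m and y of ball_front in the frame of caddy between -0.07 and 0.07 m and z of ball_front in the frame of caddy between 0.01 and 0.05 m and x of ball_back in the frame of caddy between -0.06 and 0.06 m and y of ball_back in the frame of caddy between -0.07 and 0.07 m and z of ball_back in the frame of caddy between 0.01 and 0.05 m), for 0.1 s.
At the end, for the whole second after the job is handed in: Both balls rest on the caddy's floor, the caddy stands upright on the shelf within 25 mm of the panel, within 30 mm sideways of the spout's centre line and square within 0.15 rad, and the gate is shut (lever below 0.05 rad) (x of ball_front in the frame of caddy between -0.06 and 0.06 m and y of ball_front in the frame of caddy between -0.07 and 0.07 m and z of ball_front in the frame of caddy between 0.01 and 0.05 m and x of ball_back in the frame of caddy between -0.06 and 0.06 m and y of ball_back in the frame of caddy between -0.07 and 0.07 m and z of ball_back in the frame of caddy between 0.01 and 0.05 m and y of caddy in the frame of rack above -0.09 m and x of caddy in the frame of rack between -0.03 and 0.03 m and angle between the x axis of caddy and the x axis of rack, either way round below 0.15 rad and height (world z) of caddy below 0.006 m and angle between caddy's own z axis and vertical below 0.05 rad and value of joint lever below 0.05 rad and linear speed of caddy below 0.02 m/s and linear speed of each of ball_front, ball_back below 0.1 m/s); the robot touches nothing.
It fails at once if the caddy is lifted or tipped (height (world z) of caddy above 0.02 m or angle between caddy's own z axis and vertical above 0.25 rad).
It fails at once if the robot touches a ball (contact force between any of the fingers, the arm and ball_front above 0.3 N or contact force between any of the fingers, the arm and ball_back above 0.3 N).
It fails at once if a ball is lifted (height (world z) of any of ball_front, ball_back above 0.2 m).
It fails at once if the robot touches the gate (contact force between any of the fingers, the arm and lever_c2 above 0.5 N or contact force between any of the fingers, the arm and lever_c3 above 0.5 N).
It fails at once if the mug, soap pump, brush or bucket lid is moved or tipped (distance of any of mug, soap_pump, brush, bucket_lid from where it was at the start of the episode above 0.025 m or angle between any of mug, soap_pump, brush, bucket_lid's own z axis and vertical above 0.3 rad).
It also fails if it takes over 48 s, if anything falls off the work surface, if the arm or the gripper's body presses on something with over 40 N, if the wrist force passes 120 N, or if a joint passes its speed limit or range.

### The arm

A 7-joint arm with a two-finger parallel gripper is mounted at the origin on the work surface. World frame = base frame: x ahead of the robot, y to its left, z up, the work surface at z = 0. Lengths are in m, angles in rad, forces in N, time in s.
With the tool pointing down it reaches from about 0.425 to 0.925 m from the base axis. Payload 6.8 kg.
Tool frame: the origin (TCP) lies on the centre line of the jaws, within the pads' length; the fingertips stand 14 mm ahead of it and the grasp point (between the pads) lies 5 mm behind it (r.nose_length is the distance from the TCP to the fingertips, in m); z points along the fingers, y is the direction in which the jaws open and shut (so a half turn about z gives the same grasp; the last joint's range is limited). The gripper opens to 85 mm and grips with 20 to 120 N. Pads are 22 mm wide; open, the fingers measure 114 mm over their backs; the gripper's body (76 mm by 85 mm) begins 54 mm behind the grasp point. The pads swing forward as they close: fully open they stand 13 mm farther back than shut.
Start: joints at [-1.251, 0.477, 0.022, 1.555, -0.011, 1.109, -0.083], TCP at [0.28, 0.614, 0.245] pointing down, gripper open.
Joint ranges: [-2.96, 2.96], [-0.34, 2.1], [-1.41, 1.46], [0.24, 2.44], [-1.37, 4.51], [0.17, 1.92], [-2.96, 2.96]. Speed limits (rad/s): [2.39, 2.39, 3.14, 3.14, 3.14, 3.14, 3.14].

### API

Orientations are given as a rotation vector (axis times angle).
In Python, from bench import r, imaging, look_for, outline_of gives the robot as it stands. The module is installed in compiled form; this text tells all that it offers.
- The arm moves only by the tool carry_out, never from a script. Its arguments are lists of equal length, an entry for each row: "offset": the shift along the tool's x, y, z as a fraction of full scale, a list of three; "turn": the turn, a rotation vector about the tool's x, y, z as a fraction of full scale, a list of three. A call has 1 to 8 rows; each row is the pose to reach, as a shift and turn from the pose commanded when the call began, along the tool's axes at that moment; what a row does not reach only later rows make up. Full scale, the value 1, is 0.5 m for a shift and 1.5 rad for a turn. A row lasts 1/10 s, in which the tool goes at most 50 mm and 8.59 degrees, less where a joint would pass 70% of its speed; a pose out of reach is approached as far as the arm can. A call with a number of a shift or a turn outside -1 to 1 is refused whole. A call with a gripper value outside its range is refused whole. "hand" is the closure, from 0 (fully open) to 1 (shut), set as the call begins (left out, the last holds). The fingers move at their own pace and stop on an object; "force" is the grip in N (left out, the last holds). Time passes only in rows, so rows that repeat a pose let the fingers close. It gives the time, the measured TCP pose, the force and the opening at its end, in the units of the state.
- r.get_obs(): the state, without advancing time (a new reading comes with each control period).
- imaging.grab_frame(name): name is "scene" or "side" or "wrist"; returns a dict with "pixels" (480x640x3 uint8, red, green, blue), "fx", "fy", "cx", "cy" (pixels), "R" (3x3) and "t" (3): a world point X has camera coordinates R X + t. Camera axes: x right, y down, z forward; pixel columns grow to the right and rows downward; lengths in m; the calibration is good to about 2 mm. The wrist camera is an equidistant fisheye: a pixel r from the principal point sees the ray r / f radians off the axis. A picture is of the moment at which its call begins. There is no depth.
- r.hand_in(): hands the job in, once; it reports no verdict.
Trained networks look in the newest picture that a camera, given by its name, has taken for a name from the list of things; names that differ only in an ending like _2 or _b are one class to them, and where a whole thing is asked for, a point or a joint stands for the part that bears it (a point fixed in the world has none). Each returns a list of dicts, best first, with "score" (0 to 1); they miss things now and then, are a little off and sometimes report something else, mostly with a low value. They report only what shows in the picture. A call takes as long as a camera call. They do not tell look-alikes from the thing itself.
- look_for(query, camera): "xyz" ([x, y, z] in m, in the coordinates of the camera as it stood for that picture, good to about 4 mm: the middle of the surface that is visible of it).
- outline_of(query, camera): "region" (480x640 bool, what is visible of it).
The state is a dict: "clock": time; "joints": joint angles; "qvel": joint speeds; "tau": joint torques, N m; "tcp_pos": TCP position; "orientation": TCP orientation; "contact_force": force on the tool from outside, world axes, zero at the start; "moment": the same for the moment, N m; "grip_width": finger opening in m.
Only numpy, scipy, OpenCV 4.12 (cv2) and the standard library are available. Lean on these libraries where they do the work, as an engineer would, in place of code of your own. Each camera call takes 0.05 s, during which the arm holds its last target. There are 200 camera calls.

## Working session

There is one attempt and no reset: what is moved stays moved. The work goes in short steps, Python scripts to look and compute and a tool call to move; the robot and the scene stay as the last step left them, time stands still between calls to the robot, and variables do not carry over. Pictures are saved under pics/ and viewed, about 8 in all and at most 12, crops included, and the job is handed in when it is done.

Besides the shell and the picture viewer there is one more tool, called after "Request:" by a JSON object that holds its "fn" and its "kwargs". carry_out: Moves the arm, as the interface text tells. Shift numbers are shares of 0.5 m and turn numbers shares of 1.5 rad, none past 1 either way. Its arguments: {"type":"object","properties":{"offset":{"type":"array","items":{"type":"array","items":{"type":"number","minimum":-1,"maximum":1}}},"turn":{"type":"array","items":{"type":"array","items":{"type":"number","minimum":-1,"maximum":1}}},"hand":{"type":"number"},"force":{"type":"number"}},"required":["offset","turn"]}

```bash
mkdir -p pics
cat > h.py <<'E'
from bench import r, imaging, look_for, outline_of
import numpy as np, cv2
from scipy.spatial.transform import Rotation as Ro
def grab(c,fn=None):
    f=imaging.grab_frame(c)
    if fn: cv2.imwrite('pics/'+fn,f['pixels'][:,:,::-1])
    return f
def w(f,p): return np.array(f['R']).T@(np.array(p)-np.array(f['t']))
def proj(f,X):
    c=np.array(f['R'])@np.array(X)+np.array(f['t']); return np.array([f['fx']*c[0]/c[2]+f['cx'],f['fy']*c[1]/c[2]+f['cy']])
def find(f,c,names):
    for n in names:
        for d in look_for(n,c)[:3]: print(c,n,round(d['score'],2),w(f,d['xyz']).round(3))
E
python3 - <<'E'
from h import *
o=r.get_obs();print({k:np.round(v,3) for k,v in o.items()})
for c in ['scene','side']:
    f=grab(c,c+'1.png'); print(c,w(f,[0,0,0]).round(2))
    find(f,c,['rack','stop_face','paddle_top','lever','gate_edge','ball_front','caddy','lid_hinge','mug','soap_pump','brush','bucket_lid'])
E
```

```text
{'clock': np.float64(0.0), 'joints': array([-1.251,  0.478,  0.022,  1.556, -0.011,  1.109, -0.083]), 'qvel': array([-0.   , -0.   , -0.004, -0.002, -0.001, -0.   ,  0.001]), 'tau': array([-1.0000e-03, -5.9646e+01,  1.6080e+00, -2.8120e+01,  1.3000e-02,
        9.0000e-03,  0.0000e+00]), 'tcp_pos': array([0.28 , 0.614, 0.244]), 'orientation': array([-6.67e-01, -3.07e+00,  3.00e-03]), 'contact_force': array([ 0.159, -0.673, -0.55 ]), 'moment': array([-0.024, -0.019,  0.001]), 'grip_width': np.float64(0.085)}
scene [ 1.05 -0.1   1.02]
scene rack 0.6 [0.536 0.141 0.109]
scene rack 0.43 [0.544 0.086 0.143]
scene stop_face 0.94 [0.537 0.138 0.111]
scene paddle_top 0.55 [0.478 0.2   0.177]
scene lever 0.74 [0.472 0.202 0.178]
scene lever 0.71 [0.538 0.135 0.111]
scene gate_edge 0.85 [0.474 0.201 0.178]
scene ball_front 0.61 [0.541 0.088 0.144]
scene ball_front 0.6 [0.393 0.156 0.034]
scene ball_front 0.51 [0.384 0.063 0.045]
scene caddy 0.78 [ 0.506 -0.154  0.081]
scene lid_hinge 0.66 [ 0.502 -0.152  0.082]
scene mug 0.61 [0.713 0.115 0.044]
scene soap_pump 0.78 [0.571 0.425 0.115]
scene brush 0.97 [0.677 0.257 0.038]
scene bucket_lid 0.77 [ 0.802 -0.104  0.007]
side [ 0.37 -0.72  0.67]
side rack 0.7 [0.707 0.08  0.065]
side rack 0.65 [0.505 0.059 0.104]
side rack 0.6 [0.488 0.055 0.178]
side stop_face 0.95 [0.505 0.064 0.099]
side stop_face 0.41 [0.707 0.081 0.067]
side paddle_top 0.76 [0.489 0.059 0.173]
side lever 0.63 [0.491 0.056 0.174]
side ball_front 0.82 [0.384 0.145 0.038]
side ball_front 0.82 [0.375 0.061 0.035]
side caddy 0.74 [ 0.557 -0.149  0.053]
side lid_hinge 0.66 [ 0.554 -0.148  0.055]
side mug 0.89 [0.707 0.083 0.062]
side soap_pump 0.83 [0.55  0.419 0.114]
side soap_pump 0.43 [ 0.556 -0.148  0.055]
side brush 0.62 [0.658 0.238 0.036]
side bucket_lid 0.57 [ 0.774 -0.118  0.009]
```

View pics/scene1.png

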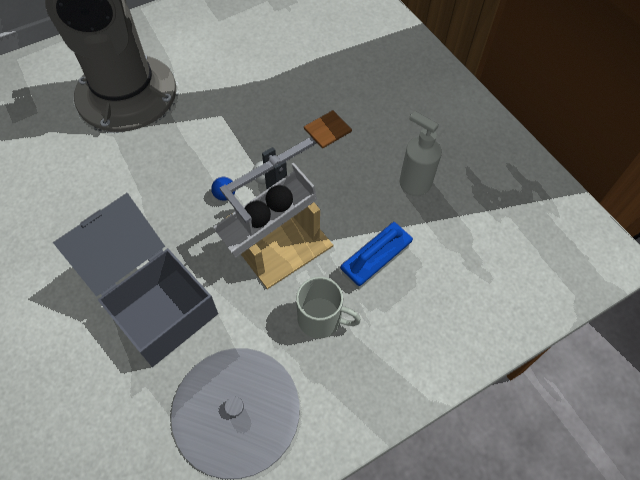

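View pics/side1.png

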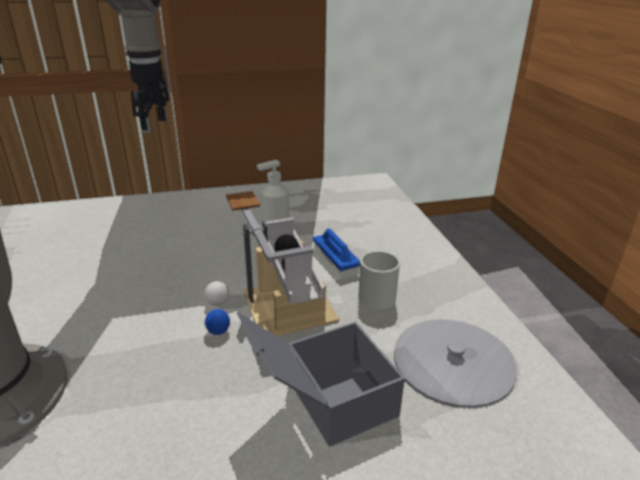

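The scene view shows the caddy at about (160,300) with its lid leaning left, and the rack at (270,210). The dark balls in its chute are at (258,213) and (280,197). The blue ball (222,187) and the white ball (side view 217,293) on the shelf are look-alikes and not meant. The paddle is at (327,128). One enlarged crop will confirm the balls and let me pick corners.

Run:
```python
import cv2,numpy as np
a=cv2.imread('pics/scene1.png')[100:370,50:360]; a=cv2.resize(a,None,fx=2.2,fy=2.2,interpolation=cv2.INTER_CUBIC)
a=cv2.convertScaleAbs(a,alpha=1.4,beta=20)
cv2.imwrite('pics/crop1.png',a)
b=cv2.imread('pics/side1.png')[180:440,215:425]; b=cv2.resize(b,None,fx=2.3,fy=2.3,interpolation=cv2.INTER_CUBIC)
cv2.imwrite('pics/crop2.png',cv2.convertScaleAbs(b,alpha=1.4,beta=20))
```

```text
(no output)
```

View pics/crop1.png

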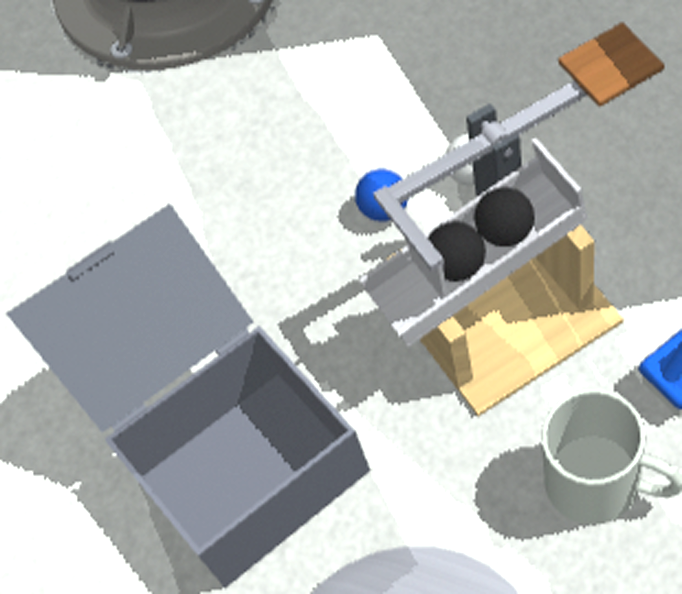

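View pics/crop2.png

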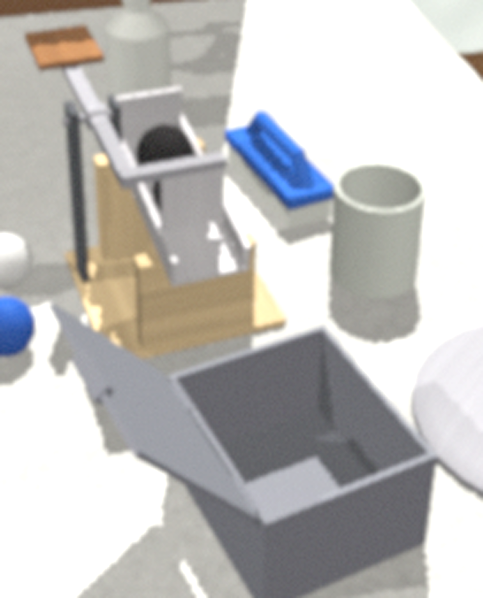

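```bash
cat > fit.py <<'E'
from h import *
from scipy.optimize import least_squares
def T(q,P):
    P=np.array(P)/1000; c,s=np.cos(q[2]),np.sin(q[2])
    return np.c_[P[:,0]*c-P[:,1]*s+q[0],P[:,0]*s+P[:,1]*c+q[1],P[:,2]]
def fit(obs,q0,noise=1.5):
    def res(q): return np.concatenate([(proj(f,T(q,[P])[0])-uv) for f,P,uv in obs]).ravel()
    s=least_squares(res,q0,loss='soft_l1',f_scale=noise); return s.x,res(s.x).reshape(-1,2)
E
python3 - <<'E'
from fit import *
S=grab('scene');D=grab('side')
cs=lambda u,v:np.array([50+u/2.2,100+v/2.2]); cd=lambda u,v:np.array([215+u/2.3,180+v/2.3])
rk=[(S,(-82,285,183),cs(624,23)),(S,(-22,285,183),cs(663,66)),(S,(-22,215,183),cs(601,98)),(S,(-82,215,183),cs(559,62)),
(S,(80,10,0),cs(478,413)),(S,(80,170,0),cs(622,322)),
(D,(-82,285,183),cd(25,34)),(D,(-22,285,183),cd(92,28)),(D,(-22,215,183),cd(102,60)),(D,(-82,215,183),cd(38,66)),
(D,(-50,10,96),cd(137,258)),(D,(50,10,96),cd(253,240)),(D,(80,10,0),cd(284,322))]
ca=[(S,(-65,-75,85),cs(110,438)),(S,(-65,75,85),cs(258,328)),(S,(65,75,85),cs(355,433)),(S,(65,-75,85),cs(198,555)),
(S,(65,75,0),cs(370,468)),(S,(65,-75,0),cs(224,586)),
(D,(-65,75,85),cd(177,377)),(D,(65,75,85),cd(325,330)),(D,(65,-75,85),cd(433,458)),(D,(-65,-75,85),cd(262,520)),(D,(-65,-75,0),cd(265,598)),(D,(65,-75,0),cd(425,545))]
q,e=fit(rk,[.53,.05,-.5]);print(q.round(4));print(e.round(1).tolist())
c,e=fit(ca,[.55,-.15,-.5]);print(c.round(4));print(e.round(1).tolist())
d=c[:2]-q[:2];a=q[2];print('caddy in rack',np.cos(a)*d[0]+np.sin(a)*d[1],-np.sin(a)*d[0]+np.cos(a)*d[1],c[2]-a)
print('paddle',T(q,[(-52,250,183),(0,-65,0)]))
print(Ro.from_rotvec(r.get_obs()['orientation']).as_matrix().round(3))
for f in (S,D):
  print([ (n,w(f,look_for(n,'scene' if f is S else 'side')[0]['xyz']).round(3)) for n in ('bucket_lid','mug')])
E
```

```text
[0.5354 0.033  0.0954]
[[0.0, -1.9], [1.5, -1.5], [-0.6, 1.3], [-0.5, -3.1], [-0.8, 0.9], [0.4, -0.4], [-0.0, -1.3], [-2.0, -2.3], [1.3, -2.7], [0.6, -1.3], [0.1, 3.3], [0.8, 1.0], [0.5, 1.6]]
[ 0.5669 -0.1386  0.2109]
[[-2.8, -0.4], [1.0, -1.5], [0.1, -0.8], [-0.8, -0.1], [0.2, 1.4], [-0.2, 0.8], [-3.4, -1.8], [0.5, -3.1], [2.1, -1.6], [0.9, 0.5], [-1.7, 5.9], [0.5, -1.2]]
caddy in rack 0.01498763884996555 -0.17384298282978786 0.11557708321865234
paddle [[ 0.45983877  0.27691148  0.183     ]
 [ 0.54159355 -0.03170666  0.        ]]
[[-0.91   0.415 -0.   ]
 [ 0.415  0.91  -0.   ]
 [-0.    -0.    -1.   ]]
[('bucket_lid', array([ 0.799, -0.105,  0.007])), ('mug', array([0.715, 0.115, 0.046]))]
[('bucket_lid', array([ 0.776, -0.12 ,  0.009])), ('mug', array([0.707, 0.083, 0.066]))]
```

```bash
cat > mv.py <<'E'
from h import *
def Rt(phi): return np.array([[-np.sin(phi),np.cos(phi),0],[np.cos(phi),np.sin(phi),0],[0,0,-1]])
def plan(*tg):
    o=r.get_obs();R=Ro.from_rotvec(o['orientation']).as_matrix();p=np.array(o['tcp_pos'])
    for x,y,z,phi in tg:
        t=Ro.from_matrix(R.T@Rt(phi)).as_rotvec()
        print((R.T@(np.array([x,y,z])-p)/.5).round(3).tolist(),(t/1.5).round(3).tolist())
E
python3 -c "
from mv import *
plan((.46,.31,.31,.8))"
```

```text
[-0.58, -0.404, -0.129] [0.0, -0.0, 0.229]
```

Request:
{"fn": "carry_out", "kwargs": {"offset": [[0,0,-0.13],[-0.58,-0.404,-0.13],[-0.58,-0.404,-0.13],[-0.58,-0.404,-0.13],[-0.58,-0.404,-0.13],[-0.58,-0.404,-0.13],[-0.58,-0.404,-0.13],[-0.58,-0.404,-0.13]], "turn": [[0,0,0],[0,0,0.229],[0,0,0.229],[0,0,0.229],[0,0,0.229],[0,0,0.229],[0,0,0.229],[0,0,0.229]], "hand": 0}}

```text
clock: 2.4
tcp_pos: [0.4589, 0.3114, 0.3106]
orientation: [1.182, 2.911, 0.001]
contact_force: [0.2, 0.4, 0.2]
grip_width: 0.0853
```

```bash
python3 -c "
from mv import *
plan((.585,-.05,.31,.21),(.61,-.26,.31,.21))"
```

```text
[-0.685, -0.343, 0.001] [0.0, -0.0, 0.393]
[-1.013, -0.609, 0.001] [0.0, -0.0, 0.393]
```

Request:
{"fn": "carry_out", "kwargs": {"offset": [[-0.685,-0.343,0],[-0.685,-0.343,0],[-0.685,-0.343,0],[-0.685,-0.343,0],[-0.685,-0.343,0],[-0.685,-0.343,0],[-0.685,-0.343,0],[-0.685,-0.343,0]], "turn": [[0,0,0.393],[0,0,0.393],[0,0,0.393],[0,0,0.393],[0,0,0.393],[0,0,0.393],[0,0,0.393],[0,0,0.393]]}}

```text
clock: 3.2
tcp_pos: [0.5846, -0.0527, 0.3106]
orientation: [1.98, 2.437, -0.0]
contact_force: [1.0, -0.3, 0.4]
grip_width: 0.0858
```

```bash
python3 -c "
from mv import *
# pose behind caddy: caddy frame (0,-75-11-25)
c=np.array([.567,-.139]);a=.21
P=c+np.array([np.sin(a),-np.cos(a)])*.125
print(P)
plan((*P,.31,.21),(*P,.045,.21))"
```

```text
[ 0.59305749 -0.26125386]
[-0.412, -0.069, 0.002] [0.001, 0.001, -0.002]
[-0.411, -0.069, 0.532] [0.001, 0.001, -0.002]
```

Request:
{"fn": "carry_out", "kwargs": {"offset": [[-0.43,-0.07,0],[-0.43,-0.07,0],[-0.43,-0.07,0],[-0.43,-0.07,0],[-0.43,-0.07,0],[-0.43,-0.07,0.3],[-0.43,-0.07,0.3],[-0.43,-0.07,0.3]], "turn": [[0,0,0],[0,0,0],[0,0,0],[0,0,0],[0,0,0],[0,0,0],[0,0,0],[0,0,0]]}}

```text
clock: 4.0
tcp_pos: [0.5951, -0.2661, 0.1589]
orientation: [1.976, 2.441, 0.001]
contact_force: [1.4, -0.0, -0.5]
grip_width: 0.0855
```

Request:
{"fn": "carry_out", "kwargs": {"offset": [[0,0,0.1],[0,0,0.2],[0,0,0.245],[0,0,0.245],[0,0,0.245]], "turn": [[0,0,0],[0,0,0],[0,0,0],[0,0,0],[0,0,0]]}}

```text
clock: 4.5
tcp_pos: [0.5953, -0.2664, 0.0383]
orientation: [1.976, 2.441, -0.0]
contact_force: [0.3, -0.3, 0.3]
grip_width: 0.0854
```

Run:
```python
from mv import *
o=r.get_obs();print(o['clock'],o['tcp_pos'],o['contact_force'])
grab('side','side2.png')
a=.21;c=np.array([.567,-.139]);u=np.array([-np.sin(a),np.cos(a)])
plan((*(c-u*.086),o['tcp_pos'][2],a))
```

```text
4.5 [ 0.59525498 -0.26640994  0.03828615] [ 0.27288565 -0.2660344   0.28437948]
[0.09, -0.003, 0.002] [0.001, 0.001, -0.0]
```

View pics/side2.png

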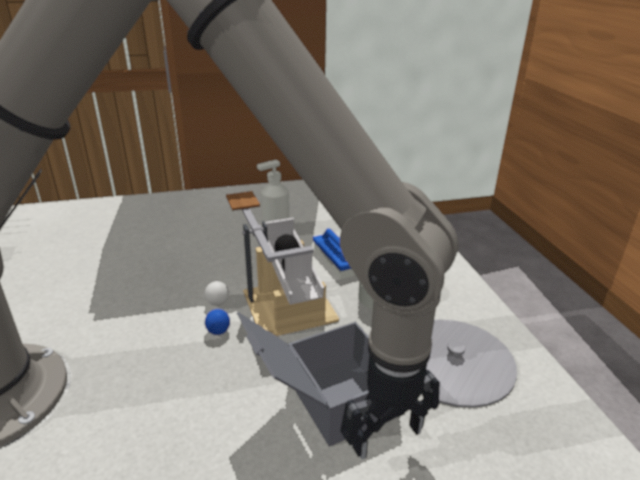

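The picture shows the open fingers standing just behind the caddy's near wall, at about (355,445) and (415,425), clear of the lid and the bucket lid. I'll advance to contact.

Request:
{"fn": "carry_out", "kwargs": {"offset": [[0.03,0,0],[0.05,0,0],[0.065,0,0],[0.08,0,0],[0.09,0,0],[0.1,0,0],[0.1,0,0]], "turn": [[0,0,0],[0,0,0],[0,0,0],[0,0,0],[0,0,0],[0,0,0],[0,0,0]]}}

```text
clock: 5.25
tcp_pos: [0.5845, -0.2168, 0.0378]
orientation: [1.976, 2.442, 0.0]
contact_force: [0.6, -0.9, 0.0]
grip_width: 0.0851
```

Run:
```python
from mv import *
from fit import T
o=r.get_obs();z=o['tcp_pos'][2]
q=[.5354,.033,.0954]
p0=np.array(o['tcp_pos'][:2]);A=T(q,[(0,-163,0)])[0][:2]
for s in (.2,.4,.6,.8,1):
    plan((*(p0+s*(A-p0)),z,.21+s*(.0954-.21)))
d=p0-q[:2];c,s=np.cos(q[2]),np.sin(q[2]);print('tcp in rack',c*d[0]+s*d[1],-s*d[0]+c*d[1])
```

```text
[0.037, -0.006, -0.0] [0.0, 0.0, 0.015]
[0.074, -0.012, -0.0] [0.0, 0.0, 0.031]
[0.111, -0.017, -0.0] [0.0, 0.0, 0.046]
[0.148, -0.023, -0.0] [0.0, 0.0, 0.061]
[0.185, -0.029, -0.0] [0.0, 0.0, 0.076]
tcp in rack 0.025062310320759555 -0.25335660901089824
```

Request:
{"fn": "carry_out", "kwargs": {"offset": [[0.018,-0.003,0],[0.037,-0.006,0],[0.055,-0.009,0],[0.074,-0.012,0],[0.092,-0.015,0],[0.111,-0.017,0],[0.13,-0.02,0],[0.148,-0.023,0]], "turn": [[0,0,0.008],[0,0,0.015],[0,0,0.023],[0,0,0.031],[0,0,0.038],[0,0,0.046],[0,0,0.053],[0,0,0.061]]}}

```text
clock: 6.05
tcp_pos: [0.5574, -0.1462, 0.0376]
orientation: [-2.087, -2.348, -0.0]
contact_force: [1.1, -3.9, 1.5]
grip_width: 0.0855
```

Run:
```python
from mv import *
a=grab('scene')['pixels'][120:390,90:360,::-1]; b=grab('side')['pixels'][220:460,220:430,::-1]
A=cv2.resize(a,(400,400),interpolation=cv2.INTER_CUBIC);B=cv2.resize(b,(350,400),interpolation=cv2.INTER_CUBIC)
cv2.imwrite('pics/c3.png',cv2.convertScaleAbs(np.hstack([A,B]),alpha=1.4,beta=20))
```

```text
(no output)
```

View pics/c3.png

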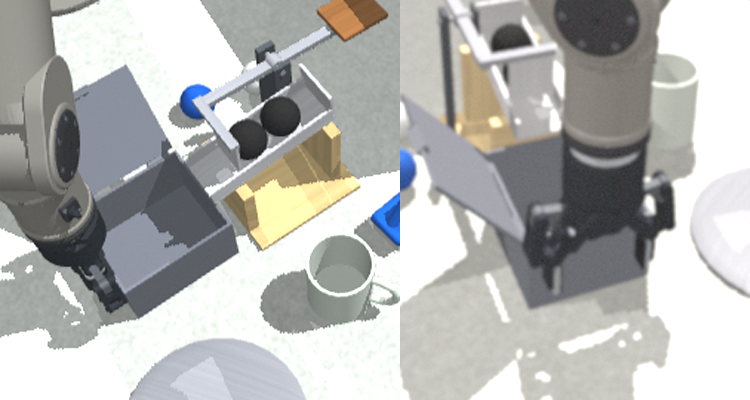

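Run:
```python
from fit import *
S=grab('scene');D=grab('side')
s=lambda u,v:np.array([90+u*.675,120+v*.675]); d=lambda u,v:np.array([220+(u-400)*.6,220+v*.6])
ca=[(S,(65,75,85),s(236,233)),(S,(65,75,0),s(239,252)),(S,(65,-75,0),s(137,315)),(S,(-65,75,85),s(177,150)),
(D,(-65,-75,0),d(529,307)),(D,(65,-75,0),d(645,278))]
q=[.5354,.033,.0954]
c,e=fit(ca,[.54,-.05,.1]);print(c.round(4));print(e.round(1).tolist())
def inr(p):
    dd=np.array(p)-q[:2];a=q[2];return np.cos(a)*dd[0]+np.sin(a)*dd[1],-np.sin(a)*dd[0]+np.cos(a)*dd[1]
print(inr(c[:2]),c[2]-q[2],inr(r.get_obs()['tcp_pos'][:2]))
```

```text
[ 0.5458 -0.0565  0.084 ]
[[-2.0, -5.5], [0.3, 1.0], [-0.1, 1.5], [1.4, -0.5], [-1.3, 0.6], [1.6, -0.9]]
(np.float64(0.0018711305196215042), np.float64(-0.09007930450804395)) -0.011383534437173687 (np.float64(0.004648799686456574), np.float64(-0.17987418657560425))
```

Request:
{"fn": "carry_out", "kwargs": {"offset": [[0.01,0,0],[0.02,0,0],[0.03,0,0],[0.036,0,0],[0.042,0,0],[0.046,0,0]], "turn": [[0,0,0.005],[0,0,0.01],[0,0,0.0155],[0,0,0.0155],[0,0,0.0155],[0,0,0.0155]]}}

```text
clock: 6.85
tcp_pos: [0.555, -0.1239, 0.0376]
orientation: [2.113, 2.325, 0.0]
contact_force: [0.4, -2.0, -1.5]
grip_width: 0.0858
```

Request:
{"fn": "carry_out", "kwargs": {"offset": [[0.004,0,0],[0.004,0,0]], "turn": [[0,0,0],[0,0,0]]}}

```text
clock: 7.05
tcp_pos: [0.5548, -0.1218, 0.0376]
orientation: [-2.113, -2.325, -0.0]
contact_force: [0.3, -1.5, -0.4]
grip_width: 0.0858
```

Request:
{"fn": "carry_out", "kwargs": {"offset": [[0.004,0,0],[0.008,0,0],[0.008,0,0]], "turn": [[0,0,0],[0,0,0],[0,0,0]]}}

```text
clock: 7.35
tcp_pos: [0.5549, -0.1205, 0.038]
orientation: [2.111, 2.322, -0.002]
contact_force: [0.7, -7.5, -1.2]
grip_width: 0.0854
```

Request:
{"fn": "carry_out", "kwargs": {"offset": [[0.004,0,0],[0.004,0,0]], "turn": [[0,0,0],[0,0,0]]}}

```text
clock: 7.55
tcp_pos: [0.555, -0.1205, 0.0383]
orientation: [2.111, 2.319, -0.003]
contact_force: [1.0, -12.9, -3.2]
grip_width: 0.0854
```

The TCP has stalled at rack y ≈ -155 mm and the push force is rising to 13 N, so the caddy is butted. I'll back off, rise, and check.

Request:
{"fn": "carry_out", "kwargs": {"offset": [[-0.05,0,0],[-0.1,0,0],[-0.14,0,0],[-0.14,0,-0.1],[-0.14,0,-0.2],[-0.14,0,-0.3],[-0.14,0,-0.4],[-0.14,0,-0.5]], "turn": [[0,0,0],[0,0,0],[0,0,0],[0,0,0],[0,0,0],[0,0,0],[0,0,0],[0,0,0]], "hand": 0}}

```text
clock: 8.35
tcp_pos: [0.5604, -0.1852, 0.2897]
orientation: [-2.112, -2.324, -0.001]
contact_force: [1.6, -0.4, 0.5]
grip_width: 0.0856
```

Run:
```python
from mv import *
a=grab('scene')['pixels'][120:390,90:360,::-1]; b=grab('side')['pixels'][220:460,220:430,::-1]
A=cv2.resize(a,(400,400),interpolation=cv2.INTER_CUBIC);B=cv2.resize(b,(350,400),interpolation=cv2.INTER_CUBIC)
cv2.imwrite('pics/c4.png',cv2.convertScaleAbs(np.hstack([A,B]),alpha=1.4,beta=20))
```

```text
(no output)
```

View pics/c4.png

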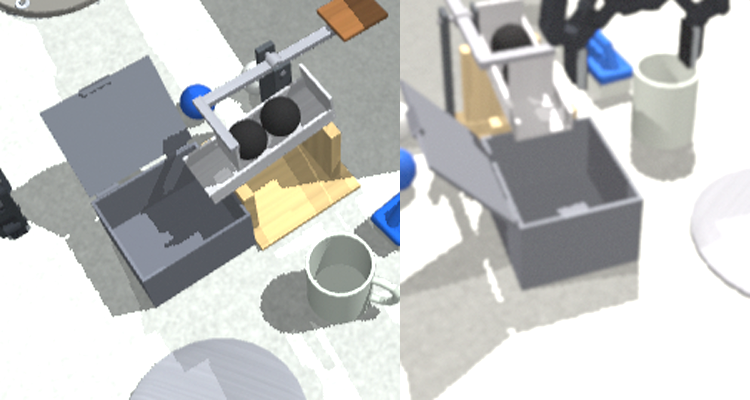

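Run:
```python
from fit import *
from mv import plan
S=grab('scene');D=grab('side')
s=lambda u,v:np.array([90+u*.675,120+v*.675]); d=lambda u,v:np.array([220+(u-400)*.6,220+v*.6])
ca=[(S,(-65,-75,85),s(95,205)),(S,(65,-75,85),s(148,283)),(S,(65,-75,0),s(155,306)),(S,(65,75,0),s(253,240)),
(D,(-65,-75,85),d(520,225)),(D,(65,-75,85),d(640,202)),(D,(-65,-75,0),d(524,287)),(D,(65,-75,0),d(638,262))]
q=[.5354,.033,.0954]
c,e=fit(ca,[.54,-.05,.1]);print(c.round(4));print(e.round(1).tolist())
dd=c[:2]-q[:2];a=q[2];print(np.cos(a)*dd[0]+np.sin(a)*dd[1],-np.sin(a)*dd[0]+np.cos(a)*dd[1],c[2]-a)
P=T(q,[(-52,250,0)])[0];print(P,r.nose_length)
plan((*P[:2],.29,a),(*P[:2],.23,a))
```

```text
[ 0.5442 -0.0307  0.1018]
[[-2.9, -3.0], [-2.8, -1.5], [1.1, 0.3], [2.5, 1.4], [0.2, 0.8], [2.2, -3.4], [-1.5, 1.4], [0.6, -2.5]]
0.0026425356538072433 -0.06429092584622398 0.006398138770719458
[0.45982261 0.27690994 0.        ] 0.014
[0.94, -0.113, -0.002] [0.002, -0.0, 0.001]
[0.94, -0.114, 0.118] [0.002, -0.0, 0.001]
```

The picture shows the caddy under the spout, with the spout end at (200,185) over its opening. The fit gives caddy at rack (3, -64) mm and 0.006 rad off square, which matches home (0, -65). Next I'll move over the paddle with the fingers shut.

Request:
{"fn": "carry_out", "kwargs": {"offset": [[0.94,-0.113,0],[0.94,-0.113,0],[0.94,-0.113,0],[0.94,-0.113,0],[0.94,-0.113,0],[0.94,-0.113,0],[0.94,-0.113,0],[0.94,-0.113,0]], "turn": [[0,0,0],[0,0,0],[0,0,0],[0,0,0],[0,0,0],[0,0,0],[0,0,0],[0,0,0]], "hand": 1, "force": 30}}

```text
clock: 9.35
tcp_pos: [0.4734, 0.2066, 0.2859]
orientation: [-2.111, -2.324, 0.005]
contact_force: [0.6, 0.6, -0.3]
grip_width: 0.0002
```

```bash
python3 -c "
from mv import *
plan((.4598,.2769,.29,.0954),(.4598,.2769,.205,.0954))"
```

```text
[0.142, -0.014, -0.008] [-0.002, 0.001, 0.0]
[0.143, -0.013, 0.162] [-0.002, 0.001, 0.0]
```

Request:
{"fn": "carry_out", "kwargs": {"offset": [[0.142,-0.014,0],[0.142,-0.014,0],[0.142,-0.014,0.05],[0.142,-0.014,0.1],[0.142,-0.014,0.14],[0.142,-0.014,0.14]], "turn": [[0,0,0],[0,0,0],[0,0,0],[0,0,0],[0,0,0],[0,0,0]]}}

```text
clock: 9.95
tcp_pos: [0.4588, 0.2735, 0.2133]
orientation: [-2.111, -2.324, 0.014]
contact_force: [0.3, 0.2, -0.5]
grip_width: 0.0001
```

Run:
```python
from mv import *
f=grab('scene');a=f['pixels'][80:230,230:430,::-1]; b=grab('side')['pixels'][110:310,160:340,::-1]
A=cv2.resize(a,(440,330),interpolation=cv2.INTER_CUBIC);B=cv2.resize(b,(297,330),interpolation=cv2.INTER_CUBIC)
cv2.imwrite('pics/c5.png',cv2.convertScaleAbs(np.hstack([A,B]),alpha=1.4,beta=20))
```

```text
(no output)
```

View pics/c5.png

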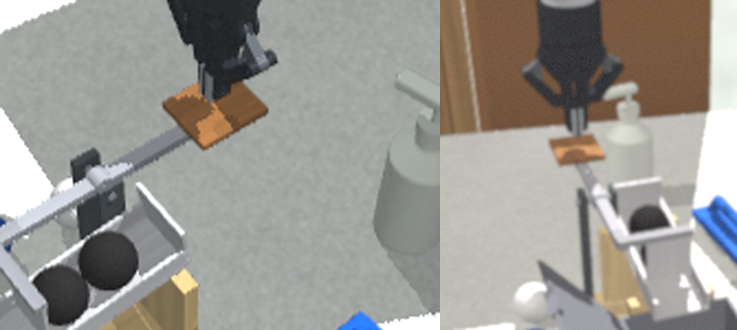

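The fingertip stands over the middle of the paddle, at (212,98) on the left and (577,128) on the right. I'll press now.

Request:
{"fn": "carry_out", "kwargs": {"offset": [[0,0,0.03],[0,0,0.05],[0,0,0.07],[0,0,0.09],[0,0,0.11],[0,0,0.125],[0,0,0.135],[0,0,0.14]], "turn": [[0,0,0],[0,0,0],[0,0,0],[0,0,0],[0,0,0],[0,0,0],[0,0,0],[0,0,0]]}}

```text
clock: 10.85
tcp_pos: [0.4624, 0.274, 0.1473]
orientation: [2.113, 2.323, -0.001]
contact_force: [0.4, -1.4, 6.2]
grip_width: 0.0003
```

Request:
{"fn": "carry_out", "kwargs": {"offset": [[0,0,0.004],[0,0,0.008],[0,0,0.012],[0,0,0.012]], "turn": [[0,0,0],[0,0,0],[0,0,0],[0,0,0]]}}

```text
clock: 11.25
tcp_pos: [0.4625, 0.2743, 0.1416]
orientation: [2.113, 2.323, 0.0]
contact_force: [0.7, -0.5, 7.0]
grip_width: 0.0001
```

Request:
{"fn": "carry_out", "kwargs": {"offset": [[0,0,0.004],[0,0,0.008],[0,0,0.008],[0,0,0.008],[0,0,0.008],[0,0,0.008],[0,0,0.008],[0,0,0.008]], "turn": [[0,0,0],[0,0,0],[0,0,0],[0,0,0],[0,0,0],[0,0,0],[0,0,0],[0,0,0]]}}

```text
clock: 12.05
tcp_pos: [0.4626, 0.2745, 0.1381]
orientation: [2.114, 2.324, 0.001]
contact_force: [-0.8, -0.7, 8.7]
grip_width: -0.0002
```

Run:
```python
from mv import *
f=grab('scene');a=f['pixels'][90:390,70:370,::-1]; b=grab('side')['pixels'][150:430,190:400,::-1]
A=cv2.resize(a,(440,440),interpolation=cv2.INTER_CUBIC);B=cv2.resize(b,(330,440),interpolation=cv2.INTER_CUBIC)
cv2.imwrite('pics/c6.png',cv2.convertScaleAbs(np.hstack([A,B]),alpha=1.4,beta=20))
```

```text
(no output)
```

View pics/c6.png

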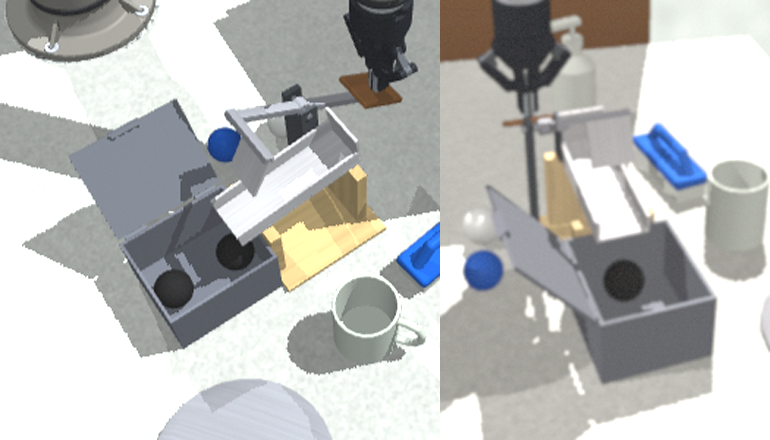

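The picture shows both dark balls in the caddy, at (174,290) and (235,252), with the chute empty and the gate up. I'll hold a little longer, then release.

Request:
{"fn": "carry_out", "kwargs": {"offset": [[0,0,0],[0,0,0],[0,0,0],[0,0,0],[0,0,0],[0,0,0],[0,0,0],[0,0,0]], "turn": [[0,0,0],[0,0,0],[0,0,0],[0,0,0],[0,0,0],[0,0,0],[0,0,0],[0,0,0]]}}

```text
clock: 12.95
tcp_pos: [0.4626, 0.2745, 0.1381]
orientation: [2.114, 2.323, 0.001]
contact_force: [0.1, -1.0, 8.7]
grip_width: -0.0001
```

Request:
{"fn": "carry_out", "kwargs": {"offset": [[0,0,-0.03],[0,0,-0.06],[0,0,-0.09],[0,0,-0.12],[0,0,-0.16],[0,0,-0.22],[0,0,-0.3],[0,0,-0.3]], "turn": [[0,0,0],[0,0,0],[0,0,0],[0,0,0],[0,0,0],[0,0,0],[0,0,0],[0,0,0]]}}

```text
clock: 13.75
tcp_pos: [0.4643, 0.2757, 0.292]
orientation: [2.113, 2.323, 0.012]
contact_force: [1.1, -0.1, -0.7]
grip_width: 0.0001
```

Request:
{"fn": "carry_out", "kwargs": {"offset": [[0,0,0],[0,0,0],[0,0,0],[0,0,0],[0,0,0],[0,0,0]], "turn": [[0,0,0],[0,0,0],[0,0,0],[0,0,0],[0,0,0],[0,0,0]]}}

```text
clock: 14.35
tcp_pos: [0.4618, 0.2747, 0.2873]
orientation: [-2.113, -2.325, 0.001]
contact_force: [-0.4, 0.3, 0.2]
grip_width: -0.0002
```

Run:
```python
from mv import *
f=grab('scene');a=f['pixels'][90:390,70:370,::-1]; b=grab('side')['pixels'][150:430,190:400,::-1]
A=cv2.resize(a,(440,440),interpolation=cv2.INTER_CUBIC);B=cv2.resize(b,(330,440),interpolation=cv2.INTER_CUBIC)
cv2.imwrite('pics/c7.png',cv2.convertScaleAbs(np.hstack([A,B]),alpha=1.4,beta=20))
```

```text
(no output)
```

View pics/c7.png

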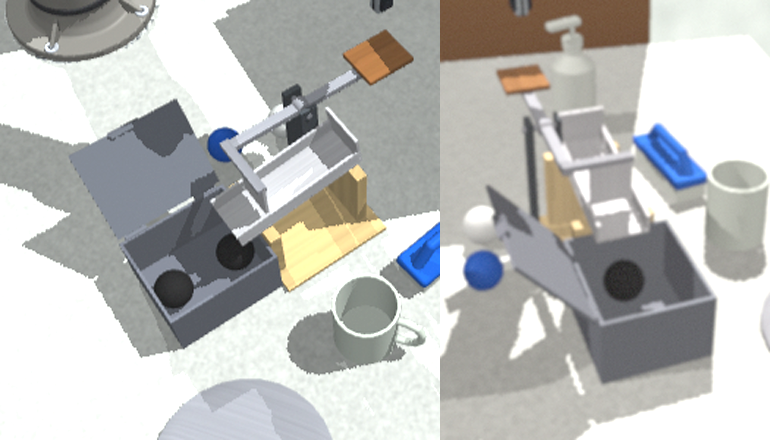

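The picture shows the gate shut and the paddle level again. Both balls are at rest in the caddy, at (174,290) and (235,252), the caddy is in place, and the arm is clear.

```bash
python3 -c "
from bench import r
print(r.hand_in())"
```

```text
the job is handed in; nothing more can be done
None
```

I pushed the caddy against the panel and pressed the paddle fully down until both balls had rolled in. I then let it rise so the gate shut, and handed the job in at about 14.5 s; no verdict was reported.

- **Caddy:** after the push, the picture fit put it at rack (3, -64) mm and 0.006 rad off square, against a home of (0, -65). The push force rose to 13 N as it stalled against the panel. The picture fits had residuals of up to about 4 pixels, so these figures are good to a few millimetres.
- **Paddle:** the fingertip pressed with 7 to 9 N and bottomed out at the expected height. I kept it down for about 2 s in all.
- **Last picture:** it shows both dark balls at rest in the caddy, the gate shut, the paddle level and the arm clear, with about zero force on the tool. The mug, soap pump, brush and bucket lid looked unmoved in the pictures, though I did not re-measure them and the last crop shows the bucket lid only in part.

No check failed or disagreed.

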